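Sort the solid packing bar from its hollow look-alikes at the mortiser bench

TASK

Three aluminium packing bars stand on edge on the bench; they look alike, but one is solid and two are hollow, which only lifting them tells. Put the two hollow bars beside each other on the floor of the plywood crate, on edge or flat. Lay the solid bar down on its broad face on the black rubber mat and let go of it there, then take it again across its 60 mm width and set it flat in the shallow dark-wood cradle, leaving everything else on the bench where it is.

Things in the scene. Friction and masses are not known exactly. Their poses are not given: they have to be found in the camera images.
- bar_a: One of three look-alike aluminium box bars with black end caps, 120 mm long (its x axis), 36 mm thick (y), 60 mm high (z), first standing on edge (z up) on the bench. Origin at its centre, 30 mm up. One of the three is solid (5.5 to 7.5 N), two are hollow (1.5 to 2.5 N); which one changes from start to start, whatever the name. Balanced about its centre: hold it there.
- bar_b: One of three look-alike aluminium box bars with black end caps, 120 mm long (its x axis), 36 mm thick (y), 60 mm high (z), first standing on edge (z up) on the bench. Origin at its centre, 30 mm up. One of the three is solid (5.5 to 7.5 N), two are hollow (1.5 to 2.5 N); which one changes from start to start, whatever the name. Balanced about its centre: hold it there.
- bar_c: One of three look-alike aluminium box bars with black end caps, 120 mm long (its x axis), 36 mm thick (y), 60 mm high (z), first standing on edge (z up) on the bench. Origin at its centre, 30 mm up. One of the three is solid (5.5 to 7.5 N), two are hollow (1.5 to 2.5 N); which one changes from start to start, whatever the name. Balanced about its centre: hold it there.
- mat: Black rubber mat fixed on the bench, 180 (x) x 170 (y) x 4 mm thick. Origin under its centre at bench height; its top is 4 mm above the bench.
- crate: Open plywood crate fixed on the bench, 170 (x) x 210 (y) x 40 mm high outside, walls and floor 5 mm thick. Origin under its centre at bench height. Two bars on edge fit side by side along its x axis, centred about 45 mm either side of its middle line.
- cradle: Shallow dark-wood cradle fixed on the bench, 146 (x) x 88 (y) mm outside, floor 6 mm thick; a rim 7 mm wide stands 10 mm above the floor round a recess 132 (x) x 74 (y) mm. Origin under its centre at bench height. The solid bar lies in it on its broad face, 60 mm across y, its length along x (either way round).
- blank: Bystander, to be left alone: brown wood mortised workpiece, 45 x 200 x 40 mm, far side of the bench. Origin at its underside.
- glue: Bystander, to be left alone: white glue jar, 60 mm across, 90 mm tall. Origin at its underside.
- tin: Bystander, to be left alone: small steel tin, 70 mm across, 75 mm tall. Origin at its underside.
- chisel: Bystander, to be left alone: wood-handled chisel lying down, 235 mm long. Origin at its underside.
- square: Bystander, to be left alone: try square, dark wood stock 90 mm and steel blade 130 mm, near the robot. Origin at its underside.
- mallet: Bystander, to be left alone: wooden mallet lying down, head 65 x 110 x 60 mm, near the robot. Origin at its underside.
- offcut: Bystander, to be left alone: brown wood offcut 80 x 50 x 25 mm, between bars and cradle. Origin at its underside.
Not all that is in view belongs to the job. Leave any blue or green look-alike of the bar_c alone.

How it is judged:
On the way:
1. the solid bar lies on its broad face on the rubber mat, let go (((angle between bar_a's own z axis and vertical between 1.45 and 1.69 rad and x of bar_a in the frame of mat between -0.1 and 0.1 m and y of bar_a in the frame of mat between -0.1 and 0.1 m and z of bar_a in the frame of mat below 0.027 m and contact force between bar_a and mat above 4 N and linear speed of bar_a below 0.03 m/s and contact force between the fingers and bar_a below 0.1 N) or (angle between bar_b's own z axis and vertical between 1.45 and 1.69 rad and x of bar_b in the frame of mat between -0.1 and 0.1 m and y of bar_b in the frame of mat between -0.1 and 0.1 m and z of bar_b in the frame of mat below 0.027 m and contact force between bar_b and mat above 4 N and linear speed of bar_b below 0.03 m/s and contact force between the fingers and bar_b below 0.1 N) or (angle between bar_c's own z axis and vertical between 1.45 and 1.69 rad and x of bar_c in the frame of mat between -0.1 and 0.1 m and y of bar_c in the frame of mat between -0.1 and 0.1 m and z of bar_c in the frame of mat below 0.027 m and contact force between bar_c and mat above 4 N and linear speed of bar_c below 0.03 m/s and contact force between the fingers and bar_c below 0.1 N))), for 0.2 s.
At the end, for the whole second after the job is handed in: The solid bar (over 4 N on the cradle) lies flat on the cradle floor, within 12 mm of centre in each direction and 0.2 rad of its length; both hollow bars rest on the crate floor inside its walls, on an edge or broad face, not on end or on each other; all released and still ((((angle between bar_a's own z axis and vertical between 1.45 and 1.69 rad and angle between the x axis of bar_a and the x axis of cradle, either way round below 0.2 rad and x of bar_a in the frame of cradle between -0.012 and 0.012 m and y of bar_a in the frame of cradle between -0.012 and 0.012 m and z of bar_a in the frame of cradle between 0.02 and 0.029 m and contact force between bar_a and cradle above 4 N and linear speed of bar_a below 0.03 m/s and contact force between the fingers and bar_a below 0.1 N) and (x of bar_b in the frame of crate between -0.08 and 0.08 m and y of bar_b in the frame of crate between -0.1 and 0.1 m and z of bar_b in the frame of crate between 0.015 and 0.045 m and linear speed of bar_b below 0.03 m/s and contact force between the fingers and bar_b below 0.1 N) and (x of bar_c in the frame of crate between -0.08 and 0.08 m and y of bar_c in the frame of crate between -0.1 and 0.1 m and z of bar_c in the frame of crate between 0.015 and 0.045 m and linear speed of bar_c below 0.03 m/s and contact force between the fingers and bar_c below 0.1 N)) or ((angle between bar_b's own z axis and vertical between 1.45 and 1.69 rad and angle between the x axis of bar_b and the x axis of cradle, either way round below 0.2 rad and x of bar_b in the frame of cradle between -0.012 and 0.012 m and y of bar_b in the frame of cradle between -0.012 and 0.012 m and z of bar_b in the frame of cradle between 0.02 and 0.029 m and contact force between bar_b and cradle above 4 N and linear speed of bar_b below 0.03 m/s and contact force between the fingers and bar_b below 0.1 N) and (x of bar_a in the frame of crate between -0.08 and 0.08 m and y of bar_a in the frame of crate between -0.1 and 0.1 m and z of bar_a in the frame of crate between 0.015 and 0.045 m and linear speed of bar_a below 0.03 m/s and contact force between the fingers and bar_a below 0.1 N) and (x of bar_c in the frame of crate between -0.08 and 0.08 m and y of bar_c in the frame of crate between -0.1 and 0.1 m and z of bar_c in the frame of crate between 0.015 and 0.045 m and linear speed of bar_c below 0.03 m/s and contact force between the fingers and bar_c below 0.1 N)) or ((angle between bar_c's own z axis and vertical between 1.45 and 1.69 rad and angle between the x axis of bar_c and the x axis of cradle, either way round below 0.2 rad and x of bar_c in the frame of cradle between -0.012 and 0.012 m and y of bar_c in the frame of cradle between -0.012 and 0.012 m and z of bar_c in the frame of cradle between 0.02 and 0.029 m and contact force between bar_c and cradle above 4 N and linear speed of bar_c below 0.03 m/s and contact force between the fingers and bar_c below 0.1 N) and (x of bar_a in the frame of crate between -0.08 and 0.08 m and y of bar_a in the frame of crate between -0.1 and 0.1 m and z of bar_a in the frame of crate between 0.015 and 0.045 m and linear speed of bar_a below 0.03 m/s and contact force between the fingers and bar_a below 0.1 N) and (x of bar_b in the frame of crate between -0.08 and 0.08 m and y of bar_b in the frame of crate between -0.1 and 0.1 m and z of bar_b in the frame of crate between 0.015 and 0.045 m and linear speed of bar_b below 0.03 m/s and contact force between the fingers and bar_b below 0.1 N)))); the robot touches nothing.
It fails at once if a bystander is moved by more than 30 mm (distance of any of blank, glue, tin, chisel, square, mallet, offcut from where it was at the start of the episode above 0.03 m).
It also fails if it takes over 72 s, if anything falls off the work surface, if the arm or the gripper's body presses on something with over 40 N, if the wrist force passes 120 N, or if a joint passes its speed limit or range.

ROBOT

A 7-joint arm with a two-finger parallel gripper is mounted at the origin on the work surface. World frame = base frame: x ahead of the robot, y to its left, z up, the work surface at z = 0. Lengths are in m, angles in rad, forces in N, time in s.
With the tool pointing down it reaches from about 0.4 to 0.85 m from the base axis. Payload 4.4 kg.
Tool frame: the origin (TCP) lies at the very end of the fingers, on their centre line; the grasp point (between the pads) lies behind it (r.tcp_to_grasp is the z of the grasp point in the tool frame, in m); z points along the fingers, y is the direction in which the jaws open and shut (so a half turn about z gives the same grasp; the last joint's range is limited). The gripper opens to 94 mm and grips with 3 to 60 N. Pads are 16 mm wide; open, the fingers measure 119 mm over their backs; the gripper's body (75 mm by 177 mm) begins 78 mm behind the grasp point.
Start: joints at [-1.27, 0.628, 0.038, 1.517, -0.027, 0.996, -0.02], TCP at [0.233, 0.607, 0.205] pointing down, gripper open.
Joint ranges: [-3.06, 3.06], [-0.37, 2.12], [-1.25, 1.32], [0.18, 2.47], [-1.1, 4.24], [0.23, 1.98], [-2.94, 2.94]. Speed limits (rad/s): [2.57, 2.57, 3.14, 3.14, 3.14, 3.14, 3.14].

INTERFACE

Orientations are given as a rotation vector (axis times angle).
In Python, from station import r gives the robot as it stands.
- The arm moves only by the tool drive_tool, never from a script. Its argument "rows" is a list of rows, each a list of 3 entries, a list of its own where there are three numbers: the opening, from 0 (shut) to 1 (fully open), then the shift along the tool's x, y, z in m, then the turn about the tool's z in degrees. A call has exactly 8 rows; each row shifts and turns the pose as measured when the row begins, along the tool's axes as they then stand; what a row does not reach is not made up. A row lasts 1/10 s, in which the tool goes at most 50 mm and 8.59 degrees, less where a joint would pass 70% of its speed; a pose out of reach is approached as far as the arm can. A call is refused whole if a number of a shift passes 0.05 or a number of a turn 8.59, either way. A call with a gripper value outside its range is refused whole. The fingers move at their own pace and stop on an object; "squeeze" is the grip in N (left out, the last holds). Time passes only in rows, so rows that do not move let the fingers close, or fill a call up. It gives the time, the measured TCP pose, the force and the opening at its end, in the units of the state.
- r.read_state(): the state, without advancing time (a new reading comes with each control period).
- r.snapshot(name): name is "scene" or "side" or "wrist"; returns the picture (420x560x3 uint8, red, green, blue); there is no depth.
- r.camera_info(name): a dict with "intrinsics" (3x3 intrinsics, pixels), "R" (3x3) and "t" (3): a world point X has camera coordinates R X + t. Camera axes: x right, y down, z forward; pixel columns grow to the right and rows downward; lengths in m; the calibration is good to about 2 mm. A picture is of the moment at which its call begins: read the wrist's pose just before it. camera_info takes no time and is no camera call; for the wrist camera it gives the pose at the moment of the call.
- r.job_done(): hands the job in, once; it reports no verdict.
Trained networks look in the newest picture that a camera, given by its name, has taken for a name from the list of things; names that differ only in an ending like _2 or _b are one class to them, and where a whole thing is asked for, a point or a joint stands for the part that bears it (a point fixed in the world has none). Each returns a list of dicts, best first, with "confidence" (0 to 1); they miss things now and then, are a little off and sometimes report something else, mostly with a low value. They report only what shows in the picture. A call takes as long as a camera call. They do not tell look-alikes from the thing itself.
- r.cut_out(camera, thing): "region" (420x560 bool, what is visible of it) and "extent" ([left, top, right, bottom] in pixels, round what is visible of it).
- r.place_of(camera, thing): "position" ([row, column] in pixels: a listed point, or the origin of a listed thing).
The state is a dict: "t": time; "qpos": joint angles; "qd": joint speeds; "effort": joint torques, N m; "ee_pos": TCP position; "orientation": TCP orientation; "wrist_force": force on the tool from outside, world axes, zero at the start; "moment": the same for the moment, N m; "width": finger opening in m.
Only numpy, scipy, OpenCV 4.12 (cv2) and the standard library are available. Lean on these libraries where they do the work, as an engineer would, in place of code of your own. Each camera call takes 0.05 s, during which the arm holds its last target.

## Working session

There is one attempt and no reset: what is moved stays moved. The work goes in short steps, Python scripts to look and compute and a tool call to move; the robot and the scene stay as the last step left them, time stands still between calls to the robot, and variables do not carry over. Pictures are saved under pics/ and viewed, and the job is handed in when it is done.

Besides the shell and the picture viewer there is one more tool, called after ">>>" as name(argument=value, ...) on one line, values as JSON. drive_tool: Moves the arm, as the interface text tells. Its arguments: {"type":"object","properties":{"rows":{"type":"array"},"squeeze":{"type":"number"}},"required":["rows"]}

```bash
mkdir -p pics; ls
cat > h.py <<'E'
import numpy as np, cv2
from station import r
def snap(n,f):
    im=r.snapshot(n); cv2.imwrite('pics/'+f+'.png',im[:,:,::-1]); return im
def ray(n,rc,z,info=None):
    c=info or r.camera_info(n); K=np.array(c["intrinsics"]);R=np.array(c["R"]);t=np.array(c["t"])
    d=R.T@np.linalg.solve(K,[rc[1],rc[0],1.]); o=-R.T@t
    return o+d*(z-o[2])/d[2]
def proj(n,X,info=None):
    c=info or r.camera_info(n); K=np.array(c["intrinsics"]);R=np.array(c["R"]);t=np.array(c["t"])
    p=K@(R@np.array(X)+t); return p[:2]/p[2]
E
python3 - <<'E'
from h import *
print({k:np.round(v,3) for k,v in r.read_state().items()}, r.tcp_to_grasp)
snap('scene','s0');snap('side','d0')
for n in('scene','side'):
    c=r.camera_info(n);print(n,-np.array(c['R']).T@c['t'])
E
```

```text
pics
{'t': np.float64(0.0), 'qpos': array([-1.27 ,  0.629,  0.038,  1.518, -0.027,  0.996, -0.02 ]), 'qd': array([ 0.   ,  0.001, -0.002, -0.001,  0.001, -0.001,  0.002]), 'effort': array([-0.0000e+00, -5.4972e+01,  1.1440e+00, -1.8664e+01, -5.2000e-02,
        2.3000e-02,  0.0000e+00]), 'ee_pos': array([0.233, 0.606, 0.205]), 'orientation': array([-5.730e-01, -3.089e+00,  3.000e-03]), 'wrist_force': array([-0.717, -0.398,  0.058]), 'moment': array([-0.024, -0.042, -0.022]), 'width': np.float64(0.094)} -0.0188
scene [1.31752885 0.44250181 1.34416003]
side [ 0.40862495 -0.80128112  0.70389162]
```

View pics/s0.png

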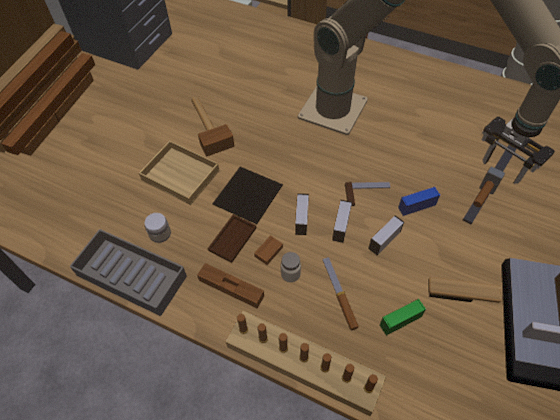

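View pics/d0.png

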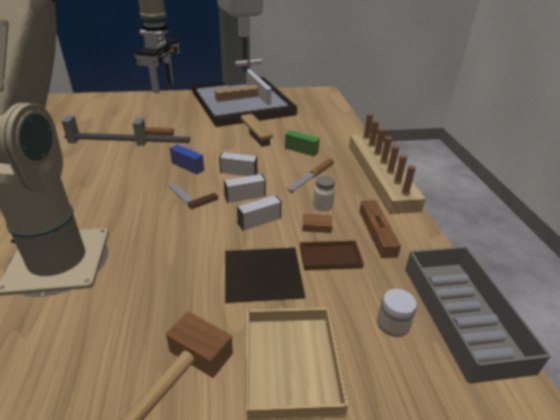

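```bash
cat > fit.py <<'E'
from h import *
from scipy.optimize import minimize
def corners(p,dims,z0=0):
    L,W,H=dims;c,s=np.cos(p[2]),np.sin(p[2]);o=[]
    for x in(-L/2,L/2):
        for y in(-W/2,W/2):
            for z in(z0,z0+H): o.append([p[0]+c*x-s*y,p[1]+s*x+c*y,z])
    return np.array(o)
def poly(info,P):
    K=np.array(info["intrinsics"]);R=np.array(info["R"]);t=np.array(info["t"])
    q=(K@(R@P.T+t[:,None])).T; return q[:,:2]/q[:,2:]
def mask(info,P,sc=4):
    h=cv2.convexHull(poly(info,P).astype(np.float32))[:,0]
    m=np.zeros((420*sc,560*sc),np.uint8); cv2.fillPoly(m,[np.round((h+.5)*sc*16-8).astype(np.int32)],1,shift=4); return m>0
def fit(obs,dims,p0,z0=0):
    # obs list of (info,region)
    sc=3;ob=[(i,cv2.resize(g.astype(np.uint8),None,fx=sc,fy=sc,interpolation=cv2.INTER_NEAREST)>0) for i,g in obs]
    def f(p):
        s=0
        for i,g in ob:
            m=mask(i,corners(p,dims,z0),sc); s+=1-(m&g).sum()/(m|g).sum()
        return s/len(ob)
    best=None
    for a in np.arange(0,np.pi,np.pi/8) if p0[2] is None else [p0[2]]:
        q=minimize(f,[p0[0],p0[1],a],method='Nelder-Mead',options=dict(initial_simplex=[[p0[0],p0[1],a],[p0[0]+.01,p0[1],a],[p0[0],p0[1]+.01,a],[p0[0],p0[1],a+.15]],maxiter=80))
        if best is None or q.fun<best.fun: best=q
    return best.x,best.fun
E
cat > m.py <<'E'
from fit import *
D={'bar_a':(.12,.036,.06),'mat':(.18,.17,.004),'crate':(.17,.21,.04),'cradle':(.146,.088,.016)}
I={n:r.camera_info(n) for n in('scene','side')}
det={}
for th,d in D.items():
    for n in I:
        for k in r.cut_out(n,th):
            g=np.array(k['region']); 
            if g.sum()<30: continue
            v,u=np.nonzero(g); X=ray(n,(v.mean(),u.mean()),d[2]/2,I[n]);
            print(th,n,round(k['confidence'],2),np.round([v.mean(),u.mean()]),np.round(X,3))
            det.setdefault(th,[]).append((n,g,X,k['confidence']))
for th,d in D.items():
    for n,g,X,c in det[th]:
        if n!='scene' or c<.4: continue
        m=[e for e in det[th] if e[0]=='side' and np.hypot(*(e[2]-X)[:2])<.05]
        obs=[(I['scene'],g)]+[(I['side'],m[0][1])] if m else [(I['scene'],g)]
        p,f=fit(obs,d,(X[0],X[1],None)); print(th,len(obs),np.round(p,4),round(f,3))
        print('   sep',[np.round(fit([o],d,tuple(p))[0],4) for o in obs])
for n in I:
    for th in ['mat','crate','cradle','bar_a','offcut','tin','glue','square']:
        for k in r.place_of(n,th): print(n,th,round(k['confidence'],2),np.round(ray(n,k['position'],.03 if th=='bar_a' else 0,I[n]),4))
E
python3 m.py
```

```text
bar_a scene 0.93 [235. 385.] [0.469 0.367 0.03 ]
bar_a scene 0.92 [213. 301.] [0.505 0.099 0.03 ]
bar_a scene 0.77 [201. 418.] [0.299 0.421 0.03 ]
bar_a scene 0.73 [221. 341.] [0.478 0.225 0.03 ]
bar_a scene 0.63 [316. 402.] [0.7   0.497 0.03 ]
bar_a side 0.91 [188. 244.] [0.476 0.225 0.03 ]
bar_a side 0.85 [213. 259.] [0.506 0.097 0.03 ]
bar_a side 0.63 [164. 238.] [0.467 0.368 0.03 ]
bar_a side 0.58 [143. 302.] [0.703 0.497 0.03 ]
bar_a side 0.56 [159. 187.] [0.303 0.418 0.03 ]
mat scene 0.58 [194. 247.] [ 0.495 -0.103  0.002]
mat scene 0.43 [234. 386.] [0.447 0.367 0.002]
mat side 0.66 [275. 263.] [ 0.492 -0.112  0.002]
crate scene 0.83 [171. 179.] [ 0.52  -0.352  0.02 ]
crate side 0.71 [366. 294.] [ 0.52  -0.369  0.02 ]
cradle scene 0.94 [238. 231.] [ 0.669 -0.066  0.008]
cradle side 0.56 [255. 331.] [ 0.669 -0.069  0.008]
bar_a 2 [0.4678 0.3675 2.8249] 0.068
   sep [array([0.4668, 0.3677, 2.8336]), array([0.4678, 0.3675, 2.8249])]
bar_a 2 [0.506  0.1003 0.3887] 0.104
   sep [array([0.5052, 0.0999, 0.3835]), array([0.5071, 0.0999, 0.3846])]
bar_a 2 [0.3001 0.4213 2.3947] 0.069
  
[... 1042 characters left out ...]
3022 0.416  0.03  ]
scene bar_a 0.59 [0.4568 0.3689 0.03  ]
scene offcut 0.89 [0.654  0.0574 0.    ]
scene tin 0.62 [ 0.739  -0.2746  0.    ]
scene square 0.82 [0.344  0.2112 0.    ]
side mat 0.79 [ 0.4932 -0.0909  0.    ]
side crate 0.8 [ 0.5186 -0.3532  0.    ]
side cradle 0.98 [ 0.6747 -0.0701  0.    ]
side bar_a 0.95 [0.7213 0.5147 0.03  ]
side bar_a 0.94 [0.2973 0.4108 0.03  ]
side bar_a 0.84 [0.4673 0.3762 0.03  ]
side bar_a 0.79 [0.4773 0.2349 0.03  ]
side bar_a 0.68 [0.5051 0.094  0.03  ]
side bar_a 0.22 [ 0.6549 -0.1034  0.03  ]
side offcut 0.95 [0.6618 0.0514 0.    ]
side tin 0.59 [ 0.7508 -0.2841  0.    ]
side glue 0.7 [0.6897 0.1498 0.    ]
side square 0.78 [0.3518 0.2105 0.    ]
```

```bash
cat > go.py <<'E'
import sys
from h import *
from scipy.spatial.transform import Rotation as Ro
def go(x,y,z,yaw,dbg=True):
    s=r.read_state(); R=Ro.from_rotvec(s['orientation']).as_matrix(); h=np.arctan2(R[1,1],R[0,1])
    d=np.array([x,y,z])-s['ee_pos']; a=yaw+np.pi/2-h; a=(a+np.pi/2)%np.pi-np.pi/2
    R2=Ro.from_euler('z',a).as_matrix()@R
    print('t',round(s['t'],2),'pos',np.round(s['ee_pos'],4),'yaw',round(h-np.pi/2,3),'w',round(s['width'],4),'F',np.round(s['wrist_force'],2),'tilt',np.round(R[:,2],3),'q7',round(s['qpos'][6],2))
    print('turn deg',round(-np.degrees(a),2),'shift now',np.round(R.T@d,4),'after turn',np.round(R2.T@d,4))
if __name__=='__main__': go(*map(float,sys.argv[1:]))
E
python3 go.py .468 .3675 .11 -.317
```

```text
t 1.3 pos [0.2331 0.6068 0.2055] yaw -0.367 w 0.0944 F [ 0.33 -0.44  0.08] tilt [-0.  0. -1.] q7 -0.02
turn deg -2.85 shift now [-0.3051 -0.1391  0.0955] after turn [-0.2978 -0.1541  0.0955]
```

>>> drive_tool(rows=[[1, [0, 0, 0], -2.85], [1, [-0.04, -0.02, 0], 0], [1, [-0.043, -0.022, 0], 0], [1, [-0.043, -0.022, 0], 0], [1, [-0.043, -0.022, 0], 0], [1, [-0.043, -0.022, 0.01], 0], [1, [-0.043, -0.022, 0.02], 0], [1, [-0.043, -0.022, 0.02], 0]], squeeze=30)

```text
t: 2.1
ee_pos: [0.4668, 0.3796, 0.1582]
orientation: [0.465, 3.107, 0.019]
wrist_force: [0.2, 0.3, 0.4]
width: 0.0943
```

```bash
python3 go.py .468 .3675 .11 -.317; python3 -c "
from h import *
snap('wrist','w0');print(r.camera_info('wrist'))"
```

```text
t 2.1 pos [0.4668 0.3796 0.1582] yaw -0.297 w 0.0943 F [0.23 0.28 0.4 ] tilt [ 0.002  0.012 -1.   ] q7 0.56
turn deg 1.13 shift now [-0.0048 -0.0117  0.0481] after turn [-0.005  -0.0116  0.0481]
{'intrinsics': array([[326.66673087,   0.        , 274.26458537],
       [  0.        , 326.66673087, 206.93199159],
       [  0.        ,   0.        ,   1.        ]]), 'R': array([[ 0.30489664,  0.95238006,  0.00320311],
       [ 0.92330946, -0.29641128,  0.244213  ],
       [ 0.23353302, -0.07150226, -0.96971633]]), 't': array([-0.49698008, -0.34055458,  0.25592424])}
```

View pics/w0.png

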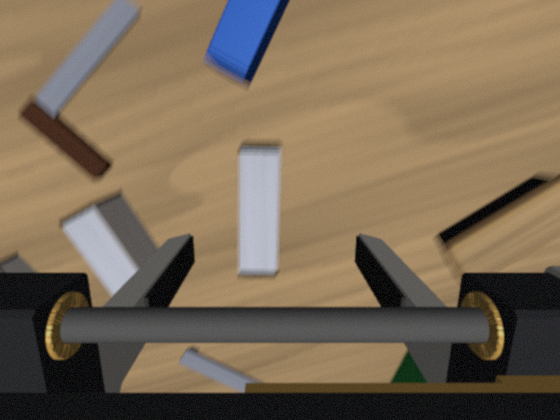

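The wrist view shows the bar aligned upright at about (259,210) with the blue look-alike behind. Closing in.

>>> drive_tool(rows=[[1, [-0.005, -0.0116, 0.02], 1.1], [1, [0, 0, 0.01], 0], [1, [0, 0, 0], 0], [1, [0, 0, 0], 0], [1, [0, 0, 0], 0], [1, [0, 0, 0], 0], [1, [0, 0, 0], 0], [1, [0, 0, 0], 0]])

```text
t: 2.95
ee_pos: [0.4759, 0.3602, 0.1266]
orientation: [0.51, 3.094, 0.013]
wrist_force: [-0.7, 0.1, -0.0]
width: 0.0941
```

```bash
cat > wf.py <<'E'
import sys
from fit import *
from go import go
def wfit(dims,x,y,yaw,z0=0,name='bar_a',png=None):
    i=r.camera_info('wrist'); im=r.snapshot('wrist')
    if png: cv2.imwrite('pics/'+png+'.png',im[:,:,::-1])
    for k in r.cut_out('wrist',name):
        g=np.array(k['region']);v,u=np.nonzero(g)
        X=ray('wrist',(v.mean(),u.mean()),z0+dims[2]*.8,i)
        if np.hypot(X[0]-x,X[1]-y)<.05:
            p,f=fit([(i,g)],dims,(x,y,yaw),z0); print('wrist fit',np.round(p,4),round(f,3),k['confidence'],k['extent']); return p
    print('none')
if __name__=='__main__':
    a=list(map(float,sys.argv[1:4]))
    p=wfit((.12,.036,.06),*a)
    if p is None:p=a
    go(p[0],p[1],.025,p[2])
E
python3 wf.py .468 .3675 -.317
```

```text
wrist fit [ 0.4654  0.3693 -0.3208] 0.033 0.76 [255.8, 123.2, 307.8, 272.0]
t 3.05 pos [0.4759 0.3599 0.1265] yaw -0.327 w 0.0941 F [-0.13  0.02 -0.56] tilt [ 0.006  0.007 -1.   ] q7 0.57
turn deg -0.38 shift now [0.0135 0.0047 0.1015] after turn [0.0134 0.0048 0.1015]
```

>>> drive_tool(rows=[[1, [0.0125, 0.004, 0], 0], [1, [0, 0, 0.025], 0], [1, [0, 0, 0.03], 0], [1, [0, 0, 0.025], 0], [1, [0, 0, 0.015], 0], [1, [0, 0, 0], 0], [1, [0, 0, 0], 0], [1, [0, 0, 0], 0]])

```text
t: 3.85
ee_pos: [0.4616, 0.3749, 0.0308]
orientation: [0.506, 3.095, 0.02]
wrist_force: [0.6, -0.5, 0.4]
width: 0.0942
```

```bash
python3 go.py .4665 .3685 .025 -.321
```

```text
t 3.85 pos [0.4616 0.3749 0.0308] yaw -0.324 w 0.0942 F [ 0.61 -0.47  0.37] tilt [ 0.007  0.012 -1.   ] q7 0.54
turn deg -0.19 shift now [-0.0067 -0.0046  0.0058] after turn [-0.0066 -0.0046  0.0058]
```

>>> drive_tool(rows=[[1, [-0.006, -0.004, 0.005], 0], [1, [0, 0, 0], 0], [0.1, [0, 0, 0], 0], [0.1, [0, 0, 0], 0], [0.1, [0, 0, 0], 0], [0.1, [0, 0, 0], 0], [0.1, [0, 0, 0], 0], [0.1, [0, 0, 0], 0]])

```text
t: 4.65
ee_pos: [0.4683, 0.37, 0.0286]
orientation: [0.507, 3.091, 0.027]
wrist_force: [-0.1, -0.2, -0.6]
width: 0.0493
```

```bash
python3 go.py .4665 .3685 .025 -.321
```

```text
t 4.65 pos [0.4683 0.37   0.0286] yaw -0.325 w 0.0493 F [-0.06 -0.24 -0.62] tilt [ 0.011  0.016 -1.   ] q7 0.55
turn deg -0.23 shift now [ 0.0012 -0.0021  0.0036] after turn [ 0.0013 -0.0021  0.0036]
```

>>> drive_tool(rows=[[0.1, [0, 0, 0], 0], [0.1, [0, 0, 0], 0], [0.1, [0, 0, 0], 0], [0.1, [0, 0, 0], 0], [0.1, [0, 0, -0.02], 0], [0.1, [0, 0, -0.02], 0], [0.1, [0, 0, 0], 0], [0.1, [0, 0, 0], 0]])

```text
t: 5.45
ee_pos: [0.4662, 0.3684, 0.0675]
orientation: [0.507, 3.095, 0.022]
wrist_force: [0.0, 0.4, -2.2]
width: 0.0357
```

```bash
python3 go.py .519 -.354 .15 -.078
```

```text
t 5.45 pos [0.4662 0.3684 0.0675] yaw -0.325 w 0.0357 F [ 0.02  0.39 -2.2 ] tilt [ 0.008  0.013 -1.   ] q7 0.55
turn deg -14.13 shift now [-0.2808 -0.6665 -0.0914] after turn [-0.1093 -0.7148 -0.0927]
```

>>> drive_tool(rows=[[0.1, [0, 0, -0.04], 0], [0.1, [0, 0, -0.04], -7], [0.1, [0, -0.03, 0], -7.1], [0.1, [-0.01, -0.045, 0], 0], [0.1, [-0.01, -0.045, 0], 0], [0.1, [-0.01, -0.045, 0], 0], [0.1, [-0.01, -0.045, 0], 0], [0.1, [-0.01, -0.045, 0], 0]])

```text
t: 6.25
ee_pos: [0.4911, 0.1112, 0.1382]
orientation: [-0.079, -3.14, -0.022]
wrist_force: [1.3, 0.8, -2.2]
width: 0.036
```

```bash
python3 go.py .5155 -.399 .15 -.078
```

```text
t 6.25 pos [0.4911 0.1112 0.1382] yaw -0.051 w 0.036 F [ 1.27  0.79 -2.21] tilt [-0.     0.014 -1.   ] q7 1.19
turn deg 1.57 shift now [-0.0501 -0.5081 -0.0191] after turn [-0.064  -0.5066 -0.0191]
```

>>> drive_tool(rows=[[0.1, [0, -0.045, -0.01], 1.5], [0.1, [-0.005, -0.045, -0.01], 0], [0.1, [-0.008, -0.045, 0], 0], [0.1, [-0.008, -0.045, 0], 0], [0.1, [-0.008, -0.045, 0], 0], [0.1, [-0.008, -0.045, 0], 0], [0.1, [-0.005, -0.045, 0], 0], [0.1, [0, -0.045, 0], 0]])

```text
t: 7.05
ee_pos: [0.5029, -0.2657, 0.1448]
orientation: [-0.121, -3.13, -0.027]
wrist_force: [0.4, 0.6, -0.3]
width: 0.036
```

```bash
python3 go.py .5155 -.399 .15 -.078
```

```text
t 7.05 pos [ 0.5029 -0.2657  0.1448] yaw -0.077 w 0.036 F [ 0.43  0.58 -0.25] tilt [-0.009  0.018 -1.   ] q7 1.87
turn deg 0.04 shift now [-0.0228 -0.1318 -0.0076] after turn [-0.0229 -0.1318 -0.0076]
```

>>> drive_tool(rows=[[0.1, [-0.01, -0.04, 0], 0], [0.1, [-0.005, -0.03, 0], 0], [0.1, [0, -0.02, 0], 0], [0.1, [0, 0, 0], 0], [0.1, [0, 0, 0], 0], [0.1, [0, 0, 0], 0], [0.1, [0, 0, 0], 0], [0.1, [0, 0, 0], 0]])

```text
t: 7.85
ee_pos: [0.5049, -0.363, 0.1341]
orientation: [-0.133, -3.119, -0.034]
wrist_force: [-0.3, 0.4, -1.7]
width: 0.0361
```

```bash
python3 go.py .5155 -.399 .08 -.078; python3 -c "
from h import *
snap('side','d1');snap('wrist','w1')"
```

```text
t 7.85 pos [ 0.5049 -0.363   0.1341] yaw -0.086 w 0.0361 F [-0.33  0.41 -1.72] tilt [-0.019  0.023 -1.   ] q7 2.0
turn deg -0.43 shift now [-0.0148 -0.036   0.0531] after turn [-0.0145 -0.0362  0.0531]
```

View pics/d1.png

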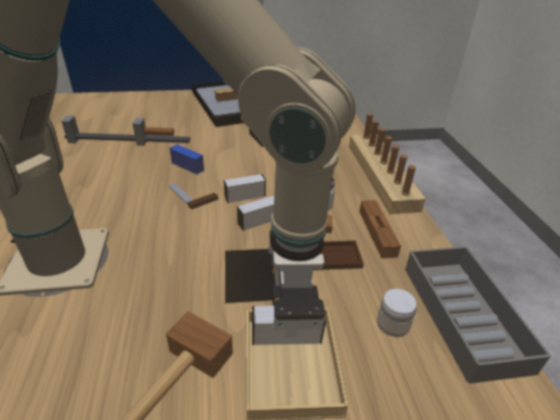

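View pics/w1.png

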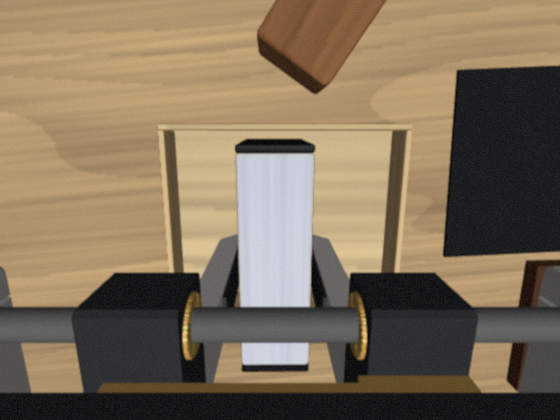

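>>> drive_tool(rows=[[0.1, [-0.012, -0.03, 0], 0], [0.1, [0, -0.006, 0.02], 0], [0.1, [0, 0, 0.015], 0], [0.1, [0, 0, 0.01], 0], [0.1, [0, 0, 0], 0], [0.1, [0, 0, 0], 0], [0.1, [0, 0, 0], 0], [0.1, [0, 0, 0], 0]])

```text
t: 8.75
ee_pos: [0.5168, -0.3976, 0.0903]
orientation: [-0.124, -3.124, -0.031]
wrist_force: [0.1, 0.6, -2.7]
width: 0.036
```

```bash
python3 go.py .5155 -.399 .034 -.078
```

```text
t 8.75 pos [ 0.5168 -0.3976  0.0903] yaw -0.08 w 0.036 F [ 0.08  0.57 -2.68] tilt [-0.014  0.02  -1.   ] q7 2.03
turn deg -0.1 shift now [ 0.0003 -0.0026  0.0563] after turn [ 0.0003 -0.0026  0.0563]
```

>>> drive_tool(rows=[[0.1, [0, -0.002, 0.02], 0], [0.1, [0, 0, 0.02], 0], [0.1, [0, 0, 0.01], 0], [0.1, [0, 0, 0], 0], [0.1, [0, 0, 0.005], 0], [0.1, [0, 0, 0.003], 0], [0.1, [0, 0, 0], 0], [0.1, [0, 0, 0], 0]])

```text
t: 9.55
ee_pos: [0.5201, -0.4006, 0.0363]
orientation: [-0.124, -3.133, -0.022]
wrist_force: [-0.3, -0.0, -2.4]
width: 0.036
```

```bash
python3 go.py .5155 -.399 .034 -.078
```

```text
t 9.55 pos [ 0.5201 -0.4006  0.0363] yaw -0.079 w 0.036 F [-0.3  -0.03 -2.43] tilt [-0.005  0.015 -1.   ] q7 2.03
turn deg -0.05 shift now [0.0047 0.0012 0.0024] after turn [0.0047 0.0012 0.0024]
```

Just above the floor. A bit lower, then open part way (60 mm) and lift out.

>>> drive_tool(rows=[[0.1, [0.003, 0, 0.004], 0], [0.1, [0, 0, 0.002], 0], [0.1, [0, 0, 0], 0], [0.6, [0, 0, 0], 0], [0.6, [0, 0, 0], 0], [0.6, [0, 0, 0], 0], [0.6, [0, 0, -0.01], 0], [0.6, [0, 0, -0.03], 0]])

```text
t: 10.35
ee_pos: [0.5161, -0.4001, 0.0721]
orientation: [-0.124, -3.132, -0.025]
wrist_force: [0.5, -0.6, 1.3]
width: 0.0568
```

```bash
python3 go.py .476 .225 .13 .213
```

```text
t 10.35 pos [ 0.5161 -0.4001  0.0721] yaw -0.079 w 0.0568 F [ 0.53 -0.58  1.26] tilt [-0.007  0.016 -1.   ] q7 2.03
turn deg -16.73 shift now [ 0.0897  0.6208 -0.0477] after turn [-0.0926  0.6203 -0.0491]
```

>>> drive_tool(rows=[[0.6, [0, 0, -0.04], 0], [0.8, [0, 0, -0.03], -8.3], [1, [0, 0.03, 0], -8.4], [1, [-0.006, 0.047, 0], 0], [1, [-0.007, 0.047, 0], 0], [1, [-0.007, 0.047, 0], 0], [1, [-0.007, 0.047, 0], 0], [1, [-0.007, 0.047, 0], 0]])

```text
t: 11.15
ee_pos: [0.4995, -0.139, 0.1562]
orientation: [-0.327, 3.116, 0.001]
wrist_force: [1.3, 0.3, -0.7]
width: 0.0939
```

```bash
python3 go.py .476 .225 .13 .213; python3 -c "
from h import *
snap('side','d2')"
```

```text
t 11.15 pos [ 0.4995 -0.139   0.1562] yaw 0.209 w 0.0939 F [ 1.28  0.26 -0.73] tilt [ 0.008  0.002 -1.   ] q7 1.86
turn deg -0.24 shift now [-0.0523  0.361   0.0267] after turn [-0.0538  0.3608  0.0267]
```

View pics/d2.png

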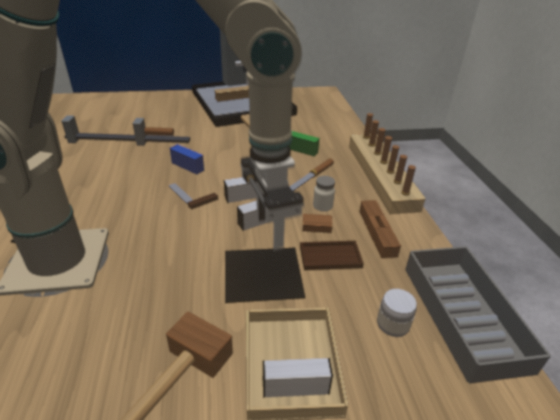

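The first bar stands on edge near the crate's near wall, at about (296,377), as planned. Now the middle bar.

>>> drive_tool(rows=[[1, [-0.007, 0.047, 0], 0], [1, [-0.007, 0.047, 0], 0], [1, [-0.007, 0.047, 0], 0], [1, [-0.007, 0.047, 0], 0], [1, [-0.007, 0.045, 0], 0], [1, [-0.005, 0.04, 0], 0], [1, [0, 0.02, 0], 0], [1, [0, 0, 0], 0]])

```text
t: 12.0
ee_pos: [0.477, 0.1705, 0.1639]
orientation: [-0.351, 3.102, 0.013]
wrist_force: [-0.2, -0.6, -0.0]
width: 0.0938
```

```bash
python3 go.py .476 .225 .13 .213
```

```text
t 12.0 pos [0.477  0.1705 0.1639] yaw 0.225 w 0.0938 F [-0.17 -0.57 -0.03] tilt [ 0.018  0.011 -1.   ] q7 1.27
turn deg 0.7 shift now [-0.0105  0.0531  0.0345] after turn [-0.0098  0.0533  0.0345]
```

>>> drive_tool(rows=[[1, [-0.005, 0.035, 0.01], 0.7], [1, [-0.004, 0.02, 0.02], 0], [1, [0, 0, 0.01], 0], [1, [0, 0, 0], 0], [1, [0, 0, 0], 0], [1, [0, 0, 0], 0], [1, [0, 0, 0], 0], [1, [0, 0, 0], 0]])

```text
t: 12.8
ee_pos: [0.4802, 0.216, 0.127]
orientation: [-0.311, 3.101, 0.005]
wrist_force: [0.3, -0.7, -0.4]
width: 0.0939
```

```bash
python3 wf.py .476 .225 .213
```

```text
wrist fit [0.4744 0.2263 0.2011] 0.031 0.9 [263.9, 132.1, 314.4, 278.9]
t 12.9 pos [0.4801 0.2164 0.1269] yaw 0.2 w 0.094 F [0.62 0.43 0.19] tilt [ 0.024  0.006 -1.   ] q7 1.14
turn deg -0.07 shift now [0.0061 0.0108 0.1018] after turn [0.0061 0.0109 0.1018]
```

>>> drive_tool(rows=[[1, [0.005, 0.01, 0], 0], [1, [0, 0, 0.025], 0], [1, [0, 0, 0.03], 0], [1, [0, 0, 0.025], 0], [1, [0, 0, 0.015], 0], [1, [0, 0, 0], 0], [1, [0, 0, 0], 0], [1, [0, 0, 0], 0]])

```text
t: 13.7
ee_pos: [0.474, 0.2335, 0.0314]
orientation: [-0.318, 3.096, 0.013]
wrist_force: [0.1, -0.2, 0.5]
width: 0.094
```

```bash
python3 go.py .4748 .2260 .025 .205
```

```text
t 13.7 pos [0.474  0.2335 0.0314] yaw 0.205 w 0.094 F [ 0.09 -0.25  0.47] tilt [ 0.028  0.011 -1.   ] q7 1.08
turn deg -0.01 shift now [ 0.0009 -0.0075  0.0063] after turn [ 0.0009 -0.0075  0.0063]
```

>>> drive_tool(rows=[[1, [0.001, -0.007, 0.005], 0], [0.1, [0, 0, 0], 0], [0.1, [0, 0, 0], 0], [0.1, [0, 0, 0], 0], [0.1, [0, 0, 0], 0], [0.1, [0, 0, 0], 0], [0.1, [0, 0, 0], 0], [0.1, [0, 0, 0], 0]])

```text
t: 14.5
ee_pos: [0.4765, 0.2266, 0.0289]
orientation: [-0.316, 3.091, 0.016]
wrist_force: [-0.1, 0.3, 0.7]
width: 0.0418
```

>>> drive_tool(rows=[[0.1, [0, 0, 0], 0], [0.1, [0, 0, 0], 0], [0.1, [0, 0, -0.02], 0], [0.1, [0, 0, -0.02], 0], [0.1, [0, 0, -0.01], 0], [0.1, [0, 0, 0], 0], [0.1, [0, 0, 0], 0], [0.1, [0, 0, 0], 0]])

```text
t: 15.3
ee_pos: [0.4728, 0.225, 0.078]
orientation: [-0.317, 3.096, 0.013]
wrist_force: [0.1, 0.4, -1.9]
width: 0.0358
```

```bash
python3 go.py .5225 -.309 .15 -.078
```

```text
t 15.3 pos [0.4728 0.225  0.078 ] yaw 0.204 w 0.0358 F [ 0.07  0.37 -1.9 ] tilt [ 0.028  0.011 -1.   ] q7 1.1
turn deg 16.18 shift now [ 0.0574 -0.5325 -0.0767] after turn [-0.0933 -0.5281 -0.0722]
```

>>> drive_tool(rows=[[0.1, [0, 0, -0.04], 0], [0.1, [0, 0, -0.03], 8], [0.1, [0, -0.03, 0], 8.1], [0.1, [-0.008, -0.047, 0], 0], [0.1, [-0.008, -0.047, 0], 0], [0.1, [-0.008, -0.047, 0], 0], [0.1, [-0.008, -0.047, 0], 0], [0.1, [-0.008, -0.047, 0], 0]])

```text
t: 16.1
ee_pos: [0.4919, -0.0423, 0.1412]
orientation: [0.108, 3.12, 0.023]
wrist_force: [1.4, 0.8, -1.8]
width: 0.0359
```

```bash
python3 go.py .5225 -.309 .15 -.078
```

```text
t 16.1 pos [ 0.4919 -0.0423  0.1412] yaw -0.069 w 0.0359 F [ 1.42  0.77 -1.77] tilt [ 0.02   0.014 -1.   ] q7 1.46
turn deg 0.5 shift now [-0.0492 -0.2638 -0.012 ] after turn [-0.0515 -0.2634 -0.0119]
```

>>> drive_tool(rows=[[0.1, [-0.01, -0.047, 0], 0.5], [0.1, [-0.01, -0.047, -0.005], 0], [0.1, [-0.01, -0.047, 0], 0], [0.1, [-0.01, -0.045, 0], 0], [0.1, [-0.005, -0.03, 0], 0], [0.1, [0, -0.015, 0], 0], [0.1, [0, 0, 0], 0], [0.1, [0, 0, 0], 0]])

```text
t: 16.9
ee_pos: [0.5131, -0.2922, 0.1356]
orientation: [0.14, 3.13, 0.025]
wrist_force: [0.4, 0.3, -1.6]
width: 0.0357
```

```bash
python3 go.py .5225 -.309 .08 -.078
```

```text
t 16.9 pos [ 0.5131 -0.2922  0.1356] yaw -0.089 w 0.0357 F [ 0.42  0.26 -1.61] tilt [ 0.009  0.016 -1.   ] q7 1.87
turn deg -0.65 shift now [-0.0104 -0.0168  0.0554] after turn [-0.0102 -0.017   0.0554]
```

>>> drive_tool(rows=[[0.1, [-0.008, -0.016, 0], -0.6], [0.1, [0, 0, 0.02], 0], [0.1, [0, 0, 0.015], 0], [0.1, [0, 0, 0.01], 0], [0.1, [0, 0, 0], 0], [0.1, [0, 0, 0], 0], [0.1, [0, 0, 0], 0], [0.1, [0, 0, 0], 0]])

```text
t: 17.7
ee_pos: [0.5238, -0.2913, 0.0907]
orientation: [0.092, 3.131, 0.038]
wrist_force: [-0.7, -0.2, -1.7]
width: 0.036
```

```bash
python3 go.py .5225 -.309 .034 -.078; python3 -c "
from h import *
snap('wrist','w3')"
```

```text
t 17.7 pos [ 0.5238 -0.2913  0.0907] yaw -0.059 w 0.036 F [-0.73 -0.2  -1.67] tilt [ 0.009  0.024 -1.   ] q7 1.89
turn deg 1.12 shift now [ 0.0008 -0.0192  0.0562] after turn [ 0.0004 -0.0192  0.0562]
```

View pics/w3.png

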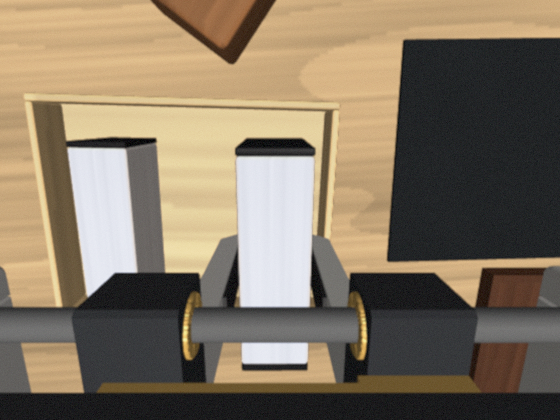

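The held bar is near the right wall (right inner wall at col ~320), the placed bar well to the left; I need 19 mm to −y before going down.

>>> drive_tool(rows=[[0.1, [0, -0.018, 0], 1.1], [0.1, [0, 0, 0], 0], [0.1, [0, -0.004, 0.01], 0], [0.1, [0, 0, 0.01], 0], [0.1, [0, 0, 0.01], 0], [0.1, [0, 0, 0.005], 0], [0.1, [0, 0, 0], 0], [0.1, [0, 0, 0], 0]])

```text
t: 18.55
ee_pos: [0.5219, -0.3156, 0.0515]
orientation: [0.128, 3.131, 0.038]
wrist_force: [-0.1, 0.5, -3.1]
width: 0.0359
```

```bash
python3 go.py .5225 -.309 .034 -.078
```

```text
t 18.55 pos [ 0.5219 -0.3156  0.0515] yaw -0.082 w 0.0359 F [-0.14  0.51 -3.12] tilt [ 0.009  0.024 -1.   ] q7 1.9
turn deg -0.21 shift now [0.0001 0.0062 0.0177] after turn [0.0001 0.0062 0.0177]
```

>>> drive_tool(rows=[[0.1, [0, 0.004, 0.01], 0], [0.1, [0, 0, 0.005], 0], [0.1, [0, 0, 0.004], 0], [0.1, [0, 0, 0.002], 0], [0.1, [0, 0, 0], 0], [0.6, [0, 0, 0], 0], [0.6, [0, 0, 0], 0], [0.6, [0, 0, 0], 0]])

```text
t: 19.35
ee_pos: [0.5242, -0.3112, 0.0348]
orientation: [0.126, 3.127, 0.033]
wrist_force: [0.2, -0.7, 0.7]
width: 0.0554
```

```bash
python3 go.py .506 .1 .13 .387
```

```text
t 19.35 pos [ 0.5242 -0.3112  0.0348] yaw -0.08 w 0.0554 F [ 0.15 -0.74  0.69] tilt [ 0.012  0.021 -1.   ] q7 1.89
turn deg -26.78 shift now [ 0.0503  0.4104 -0.0869] after turn [-0.1392  0.3896 -0.0854]
```

>>> drive_tool(rows=[[0.6, [0, 0, -0.03], 0], [0.6, [0, 0, -0.04], 0], [0.8, [0, 0, -0.03], -8.5], [1, [0, 0.02, 0], -8.5], [1, [0, 0.045, 0], -8.5], [1, [-0.01, 0.045, 0], -1.2], [1, [-0.015, 0.045, 0], 0], [1, [-0.015, 0.045, 0], 0]])

```text
t: 20.15
ee_pos: [0.4975, -0.1132, 0.1399]
orientation: [-0.601, 3.065, 0.02]
wrist_force: [0.9, 0.9, 0.1]
width: 0.0938
```

```bash
python3 go.py .506 .1 .13 .387;python3 -c "
from h import *
snap('side','d4')"
```

```text
t 20.15 pos [ 0.4975 -0.1132  0.1399] yaw 0.388 w 0.0938 F [0.92 0.9  0.12] tilt [ 0.015  0.016 -1.   ] q7 1.94
turn deg 0.03 shift now [-0.0882  0.1941  0.0135] after turn [-0.0881  0.1941  0.0135]
```

View pics/d4.png

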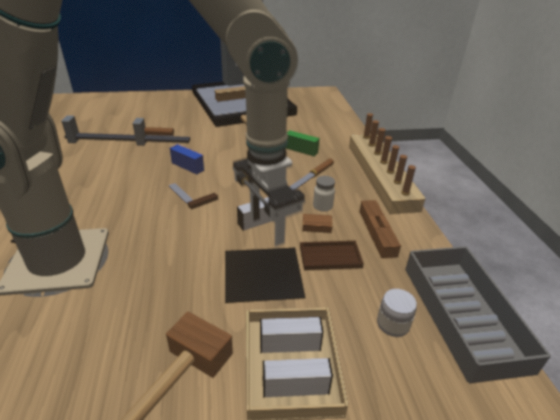

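Both hollow bars stand in the crate, at (291,333) and (296,377). On to the third (solid) bar.

>>> drive_tool(rows=[[1, [-0.02, 0.042, 0], 0], [1, [-0.02, 0.042, 0], 0], [1, [-0.02, 0.042, 0], 0], [1, [-0.015, 0.03, 0], 0], [1, [0, 0.015, 0], 0], [1, [0, 0, 0], 0], [1, [0, 0, 0], 0], [1, [0, 0, 0], 0]])

```text
t: 21.0
ee_pos: [0.5007, 0.0839, 0.1439]
orientation: [-0.625, 3.058, 0.031]
wrist_force: [-0.4, -0.7, 0.3]
width: 0.0942
```

```bash
python3 wf.py .506 .1 .387
```

```text
wrist fit [0.5047 0.1011 0.3699] 0.031 0.93 [266.8, 144.0, 314.0, 284.3]
t 21.1 pos [0.5008 0.0835 0.1439] yaw 0.403 w 0.094 F [ 0.43 -0.53  0.62] tilt [ 0.016  0.023 -1.   ] q7 1.58
turn deg 1.87 shift now [-0.0077  0.0129  0.1193] after turn [-0.0072  0.0133  0.1193]
```

>>> drive_tool(rows=[[1, [-0.007, 0.012, 0.01], 1.4], [1, [0, 0, 0.03], 0], [1, [0, 0, 0.03], 0], [1, [0, 0, 0.025], 0], [1, [0, 0, 0.015], 0], [1, [0, 0, 0], 0], [1, [0, 0, 0], 0], [1, [0, 0, 0], 0]], squeeze=40)

```text
t: 21.9
ee_pos: [0.5095, 0.0904, 0.0321]
orientation: [-0.559, 3.066, 0.025]
wrist_force: [-0.1, -0.0, -0.7]
width: 0.0941
```

```bash
python3 go.py .5053 .1007 .025 .378
```

```text
t 21.9 pos [0.5095 0.0904 0.0321] yaw 0.361 w 0.0941 F [-0.13 -0.03 -0.67] tilt [ 0.022  0.02  -1.   ] q7 1.47
turn deg -0.99 shift now [0.0005 0.0111 0.0073] after turn [0.0003 0.0111 0.0073]
```

>>> drive_tool(rows=[[1, [0.001, 0.01, 0.006], -1], [0.1, [0, 0, 0], 0], [0.1, [0, 0, 0], 0], [0.1, [0, 0, 0], 0], [0.1, [0, 0, 0], 0], [0.1, [0, 0, 0], 0], [0.1, [0, 0, 0], 0], [0.1, [0, 0, 0], 0]])

```text
t: 22.7
ee_pos: [0.5069, 0.1006, 0.0287]
orientation: [-0.586, 3.055, 0.025]
wrist_force: [0.6, 0.2, 0.2]
width: 0.0415
```

>>> drive_tool(rows=[[0.1, [0, 0, 0], 0], [0.1, [0, 0, 0], 0], [0.1, [0, 0, -0.02], 0], [0.1, [0, 0, -0.02], 0], [0.1, [0, 0, -0.02], 0], [0.1, [0, 0, 0], 0], [0.1, [0, 0, 0], 0], [0.1, [0, 0, 0], 0]])

```text
t: 23.5
ee_pos: [0.4989, 0.0969, 0.0846]
orientation: [-0.588, 3.07, 0.023]
wrist_force: [-0.2, 0.2, -5.9]
width: 0.0357
```

```bash
python3 go.py .4925 -.075 .1 -.06
```

```text
t 23.5 pos [0.4989 0.0969 0.0846] yaw 0.379 w 0.0357 F [-0.22  0.22 -5.94] tilt [ 0.013  0.018 -1.   ] q7 1.49
turn deg 25.15 shift now [ 0.0692 -0.1572 -0.0186] after turn [-0.0042 -0.1718 -0.0174]
```

>>> drive_tool(rows=[[0.1, [0, 0, -0.02], 8.5], [0.1, [0, -0.02, 0], 8.5], [0.1, [0, -0.035, 0], 8.2], [0.1, [0, -0.04, 0], 0], [0.1, [0, -0.04, 0], 0], [0.1, [0, -0.025, 0], 0], [0.1, [0, 0, 0], 0], [0.1, [0, 0, 0], 0]])

```text
t: 24.3
ee_pos: [0.4926, -0.0667, 0.092]
orientation: [-0.115, -3.136, -0.027]
wrist_force: [0.1, 0.9, -5.9]
width: 0.0356
```

```bash
python3 go.py .4925 -.08 .033 -.06
```

```text
t 24.3 pos [ 0.4926 -0.0667  0.092 ] yaw -0.073 w 0.0356 F [ 0.09  0.88 -5.89] tilt [-0.003  0.018 -1.   ] q7 1.48
turn deg -0.76 shift now [-0.0011 -0.0143  0.0588] after turn [-0.0009 -0.0143  0.0588]
```

>>> drive_tool(rows=[[0.1, [0, -0.013, 0.01], -0.7], [0.1, [0, 0, 0.02], 0], [0.1, [0, 0, 0.015], 0], [0.1, [0, 0, 0.005], 0], [0.1, [0, 0, 0], 0], [0.1, [0, 0, 0], 0], [0.1, [0, 0, 0], 0], [0.1, [0, 0, 0], 0]])

```text
t: 25.1
ee_pos: [0.4921, -0.0767, 0.0372]
orientation: [-0.078, -3.137, -0.029]
wrist_force: [0.2, -0.1, -6.9]
width: 0.0359
```

```bash
python3 go.py .4925 -.08 .033 -.06
```

```text
t 25.1 pos [ 0.4921 -0.0767  0.0372] yaw -0.05 w 0.0359 F [ 0.22 -0.1  -6.89] tilt [-0.003  0.019 -1.   ] q7 1.5
turn deg 0.59 shift now [-0.0005 -0.0033  0.0042] after turn [-0.0006 -0.0033  0.0042]
```

>>> drive_tool(rows=[[0.1, [0, 0, 0.004], 0], [0.1, [0, 0, 0.002], 0], [0.1, [0, 0, 0], 0], [0.8, [0, 0, 0], 0], [0.8, [0, 0, 0], 0], [0.8, [0, 0, 0], 0], [0.8, [0, 0, 0], 0], [0.8, [0, 0, -0.01], 0]])

```text
t: 25.9
ee_pos: [0.4945, -0.0769, 0.0442]
orientation: [0.077, 3.139, 0.028]
wrist_force: [-1.0, -0.5, -0.4]
width: 0.0721
```

>>> drive_tool(rows=[[0.8, [0, 0, -0.03], 0], [0.5, [0, 0, -0.03], 0], [0, [0, 0.02, -0.01], 0], [0, [0, 0.03, 0], 0], [0, [0, 0, 0], 0], [0, [0, 0, 0], 0], [0, [0, 0, 0], 0], [0, [0, 0, 0], 0]])

```text
t: 26.7
ee_pos: [0.4989, -0.0294, 0.1233]
orientation: [0.083, 3.132, 0.026]
wrist_force: [-0.7, 0.3, -0.5]
width: 0.0228
```

```bash
python3 go.py .4925 -.03 .055 -.05;python3 -c "
from h import *
snap('side','d5');snap('wrist','w5')"
```

```text
t 26.7 pos [ 0.4989 -0.0294  0.1233] yaw -0.053 w 0.0228 F [-0.65  0.26 -0.5 ] tilt [ 0.009  0.017 -1.   ] q7 1.43
turn deg -0.17 shift now [ 0.0069 -0.0021  0.0682] after turn [ 0.0069 -0.0021  0.0682]
```

View pics/d5.png

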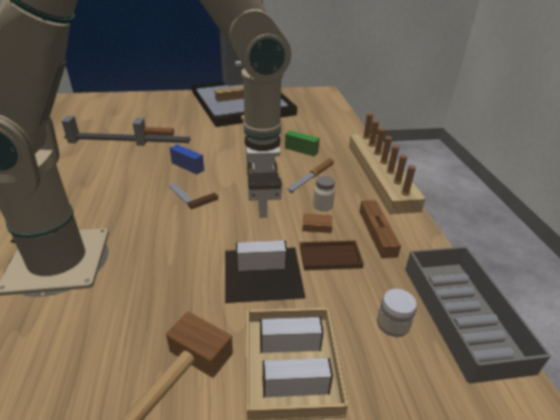

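View pics/w5.png

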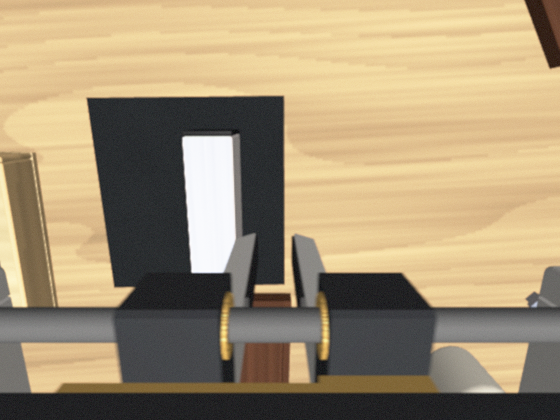

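The bar stands on edge on the mat (side view (262,255)), 59 mm −y face edge near the finger. Descend beside its top, then push over.

>>> drive_tool(rows=[[0, [0.007, 0.001, 0.01], 0], [0, [0, 0, 0.025], 0], [0, [0, 0, 0.02], 0], [0, [0, 0, 0.01], 0], [0, [0, 0, 0], 0], [0, [0, 0, 0], 0], [0, [0, 0, 0], 0], [0, [0, 0, 0], 0]])

```text
t: 27.6
ee_pos: [0.4938, -0.0302, 0.0571]
orientation: [0.092, 3.13, 0.025]
wrist_force: [0.3, 0.0, 0.0]
width: 0.0007
```

```bash
python3 go.py .4925 -.043 .053 -.05
```

```text
t 27.6 pos [ 0.4938 -0.0302  0.0571] yaw -0.059 w 0.0007 F [0.27 0.04 0.04] tilt [ 0.011  0.015 -1.   ] q7 1.4
turn deg -0.49 shift now [ 0.0006 -0.0129  0.0039] after turn [ 0.0007 -0.0129  0.0039]
```

>>> drive_tool(rows=[[0, [0, -0.01, 0.004], 0], [0, [0, -0.01, 0], 0], [0, [0, -0.01, 0], 0], [0, [0, -0.01, 0], 0], [0, [0, -0.01, 0], 0], [0, [0, 0, 0], 0], [0, [0, 0, 0], 0], [0, [0, 0, 0], 0]])

```text
t: 28.4
ee_pos: [0.4917, -0.0862, 0.0535]
orientation: [0.096, 3.126, 0.024]
wrist_force: [-0.8, 0.2, 0.1]
width: 0.0006
```

```bash
python3 go.py .4925 -.083 .053 -.05;python3 -c "
from h import *
snap('side','d6')"
```

```text
t 28.4 pos [ 0.4917 -0.0862  0.0535] yaw -0.061 w 0.0006 F [-0.77  0.18  0.12] tilt [ 0.014  0.015 -1.   ] q7 1.49
turn deg -0.64 shift now [-0.0006  0.0032  0.0006] after turn [-0.0006  0.0032  0.0006]
```

View pics/d6.png

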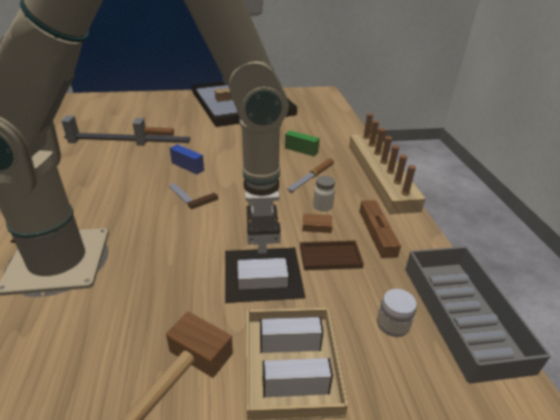

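The bar has tipped onto its broad face on the mat at (263,273), free of the fingers. Rise, open, look from above.

>>> drive_tool(rows=[[0, [0, 0, -0.03], 0], [0.3, [0, 0, -0.04], 0], [1, [0, -0.02, -0.02], 0], [1, [0, -0.02, 0], 0], [1, [0, -0.005, 0], 0], [1, [0, 0, 0], 0], [1, [0, 0, 0], 0], [1, [0, 0, 0], 0]])

```text
t: 29.25
ee_pos: [0.4868, -0.1274, 0.1443]
orientation: [0.081, 3.131, 0.028]
wrist_force: [0.1, 1.4, 0.1]
width: 0.0531
```

Run:
```python
from wf import *
p=wfit((.12,.06,.036),.4925,-.128,-.05,.004,png='w7')
snap('scene','s7')
go(p[0],p[1],.013,p[2])
for n in('side','scene'):
  r.snapshot(n);i=r.camera_info(n)
  for k in r.cut_out(n,'bar_a'):
    g=np.array(k['region']);v,u=np.nonzero(g);X=ray(n,(v.mean(),u.mean()),.022,i)
    if np.hypot(X[0]-.4925,X[1]+.128)<.05: print(n,fit([(i,g)],(.12,.06,.036),(.4925,-.128,-.05),.004))
```

```text
wrist fit [ 0.4869 -0.1234 -0.0556] 0.022 0.76 [241.7, 134.1, 311.4, 269.4]
t 29.4 pos [ 0.4869 -0.1276  0.1444] yaw -0.052 w 0.0649 F [ 0.38  0.15 -0.86] tilt [ 0.01   0.018 -1.   ] q7 1.61
turn deg 0.23 shift now [0.0014 0.0018 0.1314] after turn [0.0014 0.0018 0.1314]
side (array([ 0.48996933, -0.12543298, -0.0457093 ]), np.float64(0.042900848282575454))
scene (array([ 0.48838445, -0.12389924,  0.03518036]), np.float64(0.1298682284040995))
```

View pics/w7.png

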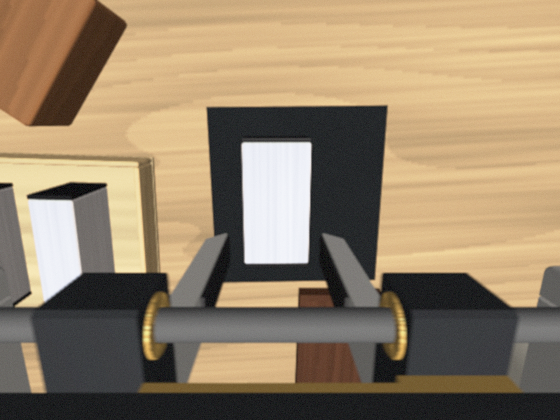

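>>> drive_tool(rows=[[1, [0, 0.001, 0.02], 0], [1, [0, 0, 0.03], 0], [1, [0, 0, 0.025], 0], [1, [0, 0, 0.02], 0], [1, [0, 0, 0.01], 0], [1, [0, 0, 0], 0], [1, [0, 0, 0], 0], [1, [0, 0, 0], 0]])

```text
t: 30.4
ee_pos: [0.4918, -0.1261, 0.0385]
orientation: [0.083, 3.124, 0.025]
wrist_force: [1.5, 0.2, 0.1]
width: 0.0939
```

```bash
python3 go.py .488 -.1245 .0185 -.052
```

```text
t 30.4 pos [ 0.4918 -0.1261  0.0385] yaw -0.053 w 0.0939 F [1.52 0.21 0.11] tilt [ 0.017  0.016 -1.   ] q7 1.57
turn deg -0.05 shift now [0.0042 0.001  0.02  ] after turn [0.0042 0.001  0.02  ]
```

>>> drive_tool(rows=[[1, [0.004, 0.001, 0.01], 0], [1, [0, 0, 0.006], 0], [1, [0, 0, 0.003], 0], [1, [0, 0, 0], 0], [1, [0, 0, 0], 0], [1, [0, 0, 0], 0], [1, [0, 0, 0], 0], [1, [0, 0, 0], 0]])

```text
t: 31.2
ee_pos: [0.4923, -0.1258, 0.0231]
orientation: [0.084, 3.115, 0.022]
wrist_force: [0.4, 0.9, 0.4]
width: 0.0938
```

```bash
python3 go.py .488 -.1245 .0185 -.052
```

```text
t 31.2 pos [ 0.4923 -0.1258  0.0231] yaw -0.053 w 0.0938 F [0.44 0.92 0.4 ] tilt [ 0.026  0.014 -1.   ] q7 1.56
turn deg -0.08 shift now [0.0045 0.001  0.0045] after turn [0.0045 0.001  0.0045]
```

>>> drive_tool(rows=[[1, [0.004, 0.001, 0.004], 0], [0.4, [0, 0, 0], 0], [0.4, [0, 0, 0], 0], [0.4, [0, 0, 0], 0], [0.4, [0, 0, 0], 0], [0.4, [0, 0, 0], 0], [0.4, [0, 0, 0], 0], [0.4, [0, 0, 0], 0]])

```text
t: 32.0
ee_pos: [0.488, -0.1242, 0.0186]
orientation: [0.083, 3.115, 0.022]
wrist_force: [-0.1, 1.0, -0.3]
width: 0.06
```

```bash
python3 go.py .488 -.1245 .0185 -.052
```

```text
t 32.0 pos [ 0.488  -0.1242  0.0186] yaw -0.053 w 0.06 F [-0.1   0.99 -0.32] tilt [ 0.025  0.014 -1.   ] q7 1.56
turn deg -0.06 shift now [-0.0001 -0.0003  0.0001] after turn [-0.0001 -0.0003  0.0001]
```

Gripped at 60 mm, well centred. Lift.

>>> drive_tool(rows=[[0.4, [0, 0, 0], 0], [0.4, [0, 0, -0.02], 0], [0.4, [0, 0, -0.03], 0], [0.4, [0, 0, -0.03], 0], [0.4, [0, 0, 0], 0], [0.4, [0, 0, 0], 0], [0.4, [0, 0, 0], 0], [0.4, [0, 0, 0], 0]])

```text
t: 32.8
ee_pos: [0.4787, -0.1242, 0.0935]
orientation: [0.084, 3.132, 0.027]
wrist_force: [-0.5, -0.6, -6.7]
width: 0.0596
```

```bash
python3 go.py .6685 -.0665 .1 -.060
```

```text
t 32.8 pos [ 0.4787 -0.1242  0.0935] yaw -0.054 w 0.0596 F [-0.51 -0.62 -6.71] tilt [ 0.009  0.017 -1.   ] q7 1.58
turn deg 0.37 shift now [-0.1865  0.0679 -0.0038] after turn [-0.186   0.0691 -0.0038]
```

>>> drive_tool(rows=[[0.4, [-0.03, 0.01, 0], 0.3], [0.4, [-0.04, 0.015, 0], 0], [0.4, [-0.04, 0.015, 0], 0], [0.4, [-0.04, 0.015, 0], 0], [0.4, [-0.02, 0.01, 0], 0], [0.4, [0, 0, 0], 0], [0.4, [0, 0, 0], 0], [0.4, [0, 0, 0], 0]])

```text
t: 33.6
ee_pos: [0.6459, -0.0667, 0.0783]
orientation: [-0.095, -3.12, -0.029]
wrist_force: [-0.3, 0.8, -6.4]
width: 0.0596
```

```bash
python3 go.py .6685 -.0665 .1 -.060
```

```text
t 33.6 pos [ 0.6459 -0.0667  0.0783] yaw -0.061 w 0.0596 F [-0.33  0.84 -6.37] tilt [-0.019  0.019 -1.   ] q7 1.48
turn deg -0.06 shift now [-0.0221  0.002  -0.0221] after turn [-0.0221  0.002  -0.0221]
```

>>> drive_tool(rows=[[0.4, [-0.015, 0.001, -0.005], 0], [0.4, [-0.006, 0.001, 0], 0], [0.4, [0, 0, 0], 0], [0.4, [0, 0, 0], 0], [0.4, [0, 0, 0], 0], [0.4, [0, 0, 0], 0], [0.4, [0, 0, 0], 0], [0.4, [0, 0, 0], 0]])

```text
t: 34.4
ee_pos: [0.6586, -0.0698, 0.0801]
orientation: [-0.101, -3.107, -0.025]
wrist_force: [0.6, -0.4, -7.8]
width: 0.0594
```

```bash
python3 go.py .6685 -.0665 .02 -.060;python3 -c "
from h import *
snap('wrist','w8');snap('side','d8')"
```

```text
t 34.4 pos [ 0.6586 -0.0698  0.0801] yaw -0.065 w 0.0594 F [ 0.56 -0.36 -7.77] tilt [-0.032  0.017 -0.999] q7 1.48
turn deg -0.29 shift now [-0.0116  0.0031  0.0598] after turn [-0.0116  0.003   0.0598]
```

View pics/w8.png

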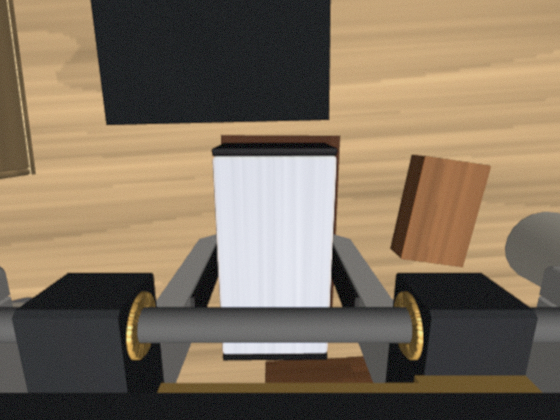

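View pics/d8.png

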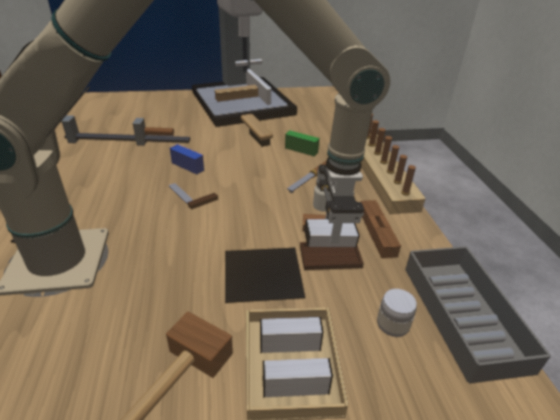

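>>> drive_tool(rows=[[0.4, [-0.009, 0.003, 0.005], -0.3], [0.4, [0, 0, 0.015], 0], [0.4, [0, 0, 0.01], 0], [0.4, [0, 0, 0], 0], [0.4, [0, 0, 0], 0], [0.4, [0, 0, 0], 0], [0.4, [0, 0, 0], 0], [0.4, [0, 0, 0], 0]])

```text
t: 35.3
ee_pos: [0.6674, -0.0662, 0.046]
orientation: [-0.091, -3.107, -0.026]
wrist_force: [-0.5, 0.1, -7.3]
width: 0.0598
```

```bash
python3 go.py .6685 -.0665 .0205 -.060
```

```text
t 35.3 pos [ 0.6674 -0.0662  0.046 ] yaw -0.059 w 0.0598 F [-0.46  0.11 -7.35] tilt [-0.033  0.018 -0.999] q7 1.48
turn deg 0.06 shift now [-0.002  -0.0006  0.0255] after turn [-0.002  -0.0006  0.0255]
```

Run:
```python
from h import *
a=snap('side','d9');b=snap('scene','s9');c=snap('wrist','w9')
A=cv2.resize(a[200:300,270:400],None,fx=3,fy=3,interpolation=cv2.INTER_CUBIC)
B=cv2.resize(b[180:280,170:300],None,fx=3,fy=3,interpolation=cv2.INTER_CUBIC)
cv2.imwrite('pics/z9.png',np.hstack([A,B])[:,:,::-1])
```

```text
(no output)
```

View pics/z9.png

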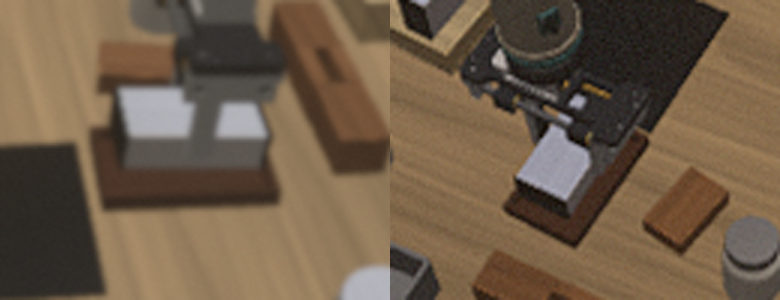

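View pics/w9.png

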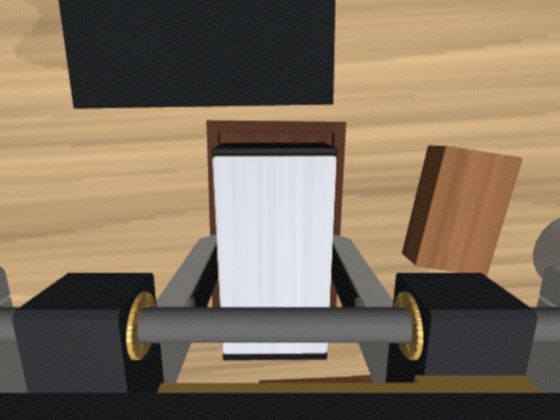

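Run:
```python
from h import *
i=r.camera_info('wrist')
for u in(207,346): print(ray('wrist',(121.5,u),.016,i))
from go import go; go(.6685,-.0665,.0205,-.06)
y=-.06
for s in(.044,-.044): print('exp',.6685-.073*np.cos(y)-s*np.sin(y), -.0665-.073*np.sin(y)+s*np.cos(y))
# bar near top edge: predicted z top
for u in(214,335): print('bar',ray('wrist',(153,u),.031+.036+.002,i))
```

```text
[ 0.59181638 -0.10251271  0.016     ]
[ 0.59698677 -0.01597331  0.016     ]
t 35.45 pos [ 0.6675 -0.0663  0.0461] yaw -0.059 w 0.0599 F [-0.75 -0.49 -5.78] tilt [-0.033  0.018 -0.999] q7 1.48
turn deg 0.06 shift now [-0.0019 -0.0006  0.0255] after turn [-0.0019 -0.0006  0.0255]
exp 0.5982697768698256 -0.018201803769851567
exp 0.5929929442996346 -0.10604345128414952
bar [ 0.60943111 -0.09113846  0.069     ]
bar [ 0.6129451 -0.0336908  0.069    ]
```

>>> drive_tool(rows=[[0.4, [0, 0.001, 0.01], 0], [0.4, [0, 0, 0.006], 0], [0.4, [0, 0, 0.003], 0], [0.4, [0, 0, 0], 0], [0.4, [0, 0, 0], 0], [0.4, [0, 0, 0], 0], [0.4, [0, 0, 0], 0], [0.4, [0, 0, 0], 0]])

```text
t: 36.25
ee_pos: [0.6669, -0.0648, 0.0254]
orientation: [-0.091, -3.107, -0.026]
wrist_force: [-0.4, 0.6, -5.9]
width: 0.0594
```

```bash
python3 go.py .668 -.0655 .0205 -.060
```

```text
t 36.25 pos [ 0.6669 -0.0648  0.0254] yaw -0.059 w 0.0594 F [-0.42  0.57 -5.94] tilt [-0.033  0.018 -0.999] q7 1.47
turn deg 0.06 shift now [-0.0013 -0.0007  0.0048] after turn [-0.0013 -0.0007  0.0048]
```

>>> drive_tool(rows=[[0.4, [-0.001, 0, 0.003], 0], [0.4, [0, 0, 0], 0], [0.4, [0, 0, 0], 0], [0.85, [0, 0, 0], 0], [0.85, [0, 0, 0], 0], [0.85, [0, 0, 0], 0], [0.85, [0, 0, 0], 0], [0.85, [0, 0, 0], 0]])

```text
t: 37.05
ee_pos: [0.6725, -0.0649, 0.027]
orientation: [-0.092, -3.116, -0.026]
wrist_force: [0.5, -0.4, 0.2]
width: 0.08
```

```bash
python3 go.py .668 -.0655 .0205 -.060
```

```text
t 37.05 pos [ 0.6725 -0.0649  0.027 ] yaw -0.059 w 0.08 F [ 0.47 -0.42  0.21] tilt [-0.023  0.017 -1.   ] q7 1.47
turn deg 0.05 shift now [ 0.0043 -0.001   0.0066] after turn [ 0.0043 -0.001   0.0066]
```

>>> drive_tool(rows=[[0.85, [0, 0, -0.02], 0], [0.85, [0, 0, -0.03], 0], [0.85, [0, 0, -0.04], 0], [0.85, [0, 0, -0.04], 0], [0.85, [0, 0, 0], 0], [0.85, [0, 0, 0], 0], [0.85, [0, 0, 0], 0], [0.85, [0, 0, 0], 0]])

```text
t: 37.85
ee_pos: [0.6743, -0.067, 0.1597]
orientation: [-0.091, -3.113, -0.026]
wrist_force: [-0.2, -0.0, 0.5]
width: 0.08
```

Run:
```python
from wf import *
from go import go
p=wfit((.12,.06,.036),.668,-.066,-.06,.006,png='w10')
go(.668,-.066,.2,-.06)
a=snap('side','d10')
i=r.camera_info('side')
for k in r.cut_out('side','bar_a'):
    g=np.array(k['region']);v,u=np.nonzero(g);X=ray('side',(v.mean(),u.mean()),.024,i)
    if np.hypot(X[0]-.668,X[1]+.066)<.05: print(fit([(i,g)],(.12,.06,.036),(.668,-.066,-.06),.006))
```

```text
wrist fit [ 0.6683 -0.0642 -0.068 ] 0.036 0.96 [241.1, 134.9, 308.5, 258.9]
t 37.95 pos [ 0.6743 -0.067   0.1595] yaw -0.059 w 0.0798 F [ 0.81 -0.28  0.13] tilt [-0.027  0.018 -0.999] q7 1.49
turn deg 0.07 shift now [ 0.0075  0.0013 -0.0403] after turn [ 0.0075  0.0013 -0.0403]
(array([ 0.66949938, -0.0661638 , -0.09706376]), np.float64(0.053387925497752065))
```

View pics/d10.png

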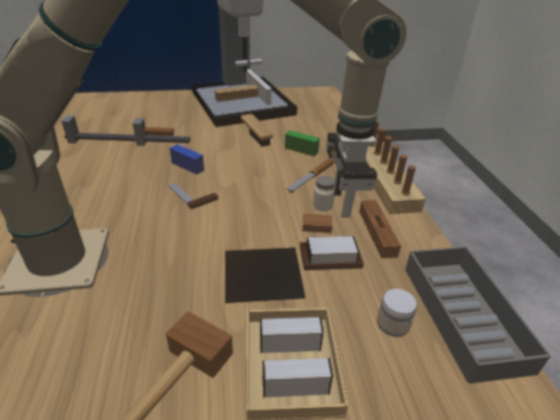

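View pics/w10.png

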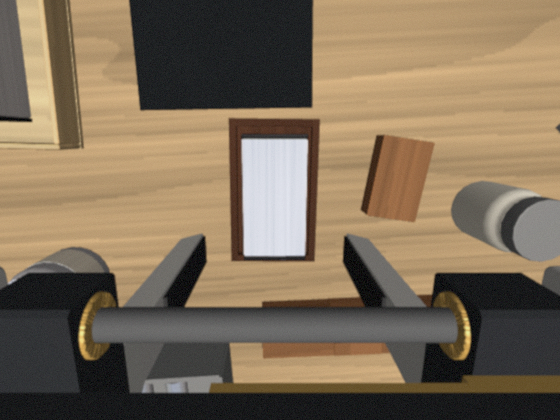

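The wrist view shows the bar inside the cradle's rim (cols 243–307 in 230–319). The side view shows both hollow bars in the crate, and the fingers are clear. Handing in.

```bash
python3 -c "
from station import r
print(r.read_state()['t'], r.job_done())"
```

```text
the job is handed in; nothing more can be done
38.05 None
```

I handed the job in at 38.05 s, with every bar where the task asks for it as far as my pictures show. `job_done` gives no verdict.

- **Which bar is solid:** Lifting gave about 2.2 N for the bar farthest to the left, 1.9 N for the middle one and 5.9 N for the one nearest the mat. That last one is the solid bar; readings varied by about 0.5 N.
- **Hollow bars:** Both stand on edge, side by side, on the crate floor. I checked this in the side picture only, without a numeric fit.
- **Mat step:** I stood the solid bar on the mat, let go, and tipped it onto its broad face with the closed fingers. It lay untouched for about 3 s before I gripped it again across its 60 mm width. The side picture and a wrist-camera fit both showed it flat.
- **Cradle:** In the last wrist picture the solid bar sits inside the rim. I measured the cradle at about (0.668, −0.066).

| Camera | Bar position (m) | Bar yaw (rad) |
|---|---|---|
| Wrist | (0.668, −0.064) | −0.07 |
| Side | (0.669, −0.066) | −0.10 |

The two cameras differ by about 2 mm and 0.03 rad, and both are well inside the tolerance.

- **Checks that disagreed:** On the mat, the scene camera's fit was poor because the arm was probably hiding part of the bar, so I did not use it. The tool drifted up to about 0.03 rad off vertical, so the bar probably went into the cradle slightly tilted and settled when I let go.
- **Bystanders and arm:** None of the bystanders looked moved in the pictures, though I did not measure them afterwards. At hand-in the fingers were clear, at a height of 0.16 m.

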